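Line up the bathroom canisters by height

ROBOT

A 6-joint arm with a two-finger parallel gripper is mounted at the origin on the work surface. World frame = base frame: x ahead of the robot, y to its left, z up, the work surface at z = 0. Lengths are in m, angles in rad, forces in N, time in s.
With the tool pointing down it reaches from about 0.325 to 1 m from the base axis. Payload 5.1 kg.
Tool frame: the origin (TCP) lies midway between the tips of the shut fingers; the grasp point (between the pads) lies 19 mm behind it (r.pinch_z is the distance from the TCP to the grasp point, in m); z points along the fingers, y is the line along which they close (so a half turn about z gives the same grasp; the last joint's range is limited). The gripper opens to 85 mm and grips with 20 to 120 N. Pads are 22 mm wide; open, the fingers measure 114 mm over their backs; the gripper's body (76 mm by 85 mm) begins 54 mm behind the grasp point. The pads swing forward as they close: fully open they stand 13 mm farther back than shut.
Start: joints at [-1.298, 0.124, 1.65, -0, 1.367, -0.083], TCP at [0.226, -0.609, 0.231] pointing down, gripper open.
Joint ranges: [-2.61, 2.61], [-1.02, 2.33], [0.03, 2.71], [-1.35, 4.49], [0.32, 2.68], [-2.91, 2.91]. Speed limits (rad/s): [2.57, 2.57, 3.14, 3.14, 3.14, 3.14].

INTERFACE

Orientations are given as a rotation vector (axis times angle).
In Python, from cell import r gives the robot as it stands.
- The arm moves only by the shell command python3 -m pendant 'ROWS'. ROWS is JSON, a list of rows, each a list of 3 entries, a list of its own where there are three numbers: the shift along the tool's x, y, z in cm, then the turn about the tool's z in rad, then the finger opening in cm, from 0 to 8.54. In form: [[[dx, dy, dz], spin, claw], ...]. A call has 1 to 20 rows; each row shifts and turns the commanded pose from where the row before left it, along the tool's axes as they then stand; what a row does not reach is not made up. A row lasts 1/12 s, in which the tool goes at most 41.7 mm and 7.16 degrees, less where a joint would pass 70% of its speed; a pose out of reach is approached as far as the arm can. A call is refused whole if a number of a shift passes 4.17 or a number of a turn 0.125, either way. A call with a gripper value outside its range is refused whole. The fingers move at their own pace and stop on an object; the grip force is fixed at half the most. Time passes only in rows, so rows that do not move let the fingers close. It gives the time, the measured TCP pose, the force, the opening and the grip force at its end, in the units of the state.
- r.sense(): the state, without advancing time (a new reading comes with each control period).
- r.snapshot(name): name is "scene" or "top" or "wrist"; returns (picture, depth): 420x560x3 uint8, red, green, blue; 420x560 float32, m along the optical axis (not along the pixel's ray), 0 where there is no reading.
- r.get_calibration(name): a dict with "fov_y" (degrees; the focal length in pixels is half the picture's height over the tangent of half this angle, whatever the lens; pixels are square), "cx", "cy" (the principal point, pixels), "view" (4x4, takes a point from world to camera coordinates). Camera axes: x right, y down, z forward; pixel columns grow to the right and rows downward; lengths in m; the calibration is good to about 2 mm. A picture is of the moment at which its call begins: read the wrist's pose just before it. get_calibration takes no time and is no camera call; for the wrist camera it gives the pose at the moment of the call.
- r.sign_off(): hands the job in; it is judged then, once.
The state is a dict: "clock": time; "qpos": joint angles; "joint_vel": joint speeds; "joint_efforts": joint torques, N m; "position": TCP position; "eef_rot": TCP orientation; "force": force on the tool from outside, world axes, zero at the start; "wrist_torque": the same for the moment, N m; "opening": finger opening in m; "finger_force": force on a finger pad.
Only numpy, scipy, OpenCV 4.12 (cv2) and the standard library are available. Lean on these libraries where they do the work, as an engineer would, in place of code of your own. Each camera call takes 0.05 s, during which the arm holds its last target. There are 200 camera calls.

TASK

Line up the four coloured canisters on the row of four brown coasters in order of height: the tallest on the coaster next to the green cup, then step by step down to the shortest at the far end. Stand each one upright and centred on its coaster, setting it down rather than dropping it and without tipping any over, and leave the green cup and the white jar where they are.

Things in the scene. Friction and masses are not known exactly. Their poses are not given: they have to be found in the camera images.
- canister_grey: loose closed round canister, dark charcoal-grey, its lid the same colour; plain upright cylinder, 52 mm diameter, 130 mm tall, at most 0.4 kg; origin at the centre of its underside, z up its axis. Starts standing on the table top (z = 0).
- canister_blue: loose closed round canister, deep blue, its lid the same colour; plain upright cylinder, 52 mm diameter, 105 mm tall, at most 0.4 kg; origin at the centre of its underside, z up its axis. Starts standing on the table top (z = 0).
- canister_yellow: loose closed round canister, mustard-yellow, its lid the same colour; plain upright cylinder, 52 mm diameter, 80 mm tall, at most 0.4 kg; origin at the centre of its underside, z up its axis. Starts standing on the table top (z = 0).
- canister_red: loose closed round canister, brick-red, its lid the same colour; plain upright cylinder, 52 mm diameter, 55 mm tall, at most 0.4 kg; origin at the centre of its underside, z up its axis. Starts standing on the table top (z = 0).
- coaster_1: fixed dark-brown flat round coaster, 70 mm diameter, 5 mm thick, at the robot's left (+y) end of the row; lies on the 6 mm thick pale bamboo runner, so its flat top is 11 mm above the table. The four coasters stand in a straight row about 105 mm apart. Origin at the centre of its underside, z up.
- coaster_2: fixed dark-brown flat round coaster, 70 mm diameter, 5 mm thick, second from the left; lies on the 6 mm thick pale bamboo runner, so its flat top is 11 mm above the table. The four coasters stand in a straight row about 105 mm apart. Origin at the centre of its underside, z up.
- coaster_3: fixed dark-brown flat round coaster, 70 mm diameter, 5 mm thick, third from the left; lies on the 6 mm thick pale bamboo runner, so its flat top is 11 mm above the table. The four coasters stand in a straight row about 105 mm apart. Origin at the centre of its underside, z up.
- coaster_4: fixed dark-brown flat round coaster, 70 mm diameter, 5 mm thick, at the robot's right (-y) end of the row; lies on the 6 mm thick pale bamboo runner, so its flat top is 11 mm above the table. The four coasters stand in a straight row about 105 mm apart. Origin at the centre of its underside, z up.
- cup: loose open green ceramic cup, 76 mm across the rim, 85 mm tall, standing on the runner about 107 mm beyond one end coaster (either end; a steel soap dish with a bar of soap, 100 x 80 mm and 26 mm high, stands the same way beyond the other end). Not to be moved. Origin at the centre of its underside.
- white_jar: loose closed white plastic screw jar, 64 mm diameter, 44 mm tall, standing on the table among the canisters. Not to be moved. Origin at the centre of its underside.
Things that resemble listed ones, but are neither listed nor needed, are in the scene too. Of the things shaped like the canister_grey, the charcoal one is meant.

How it is judged:
By the outcome, as a careful person would: the job done as asked, in the order asked, and still so for the second after the job is handed in, with the robot touching nothing.
It also fails if it takes over 99 s, if anything falls off the work surface, if the arm or the gripper's body presses on something with over 40 N, if the wrist force passes 120 N, or if a joint passes its speed limit or range.

## Working session

There is one attempt and no reset: what is moved stays moved. The work goes in short steps, Python scripts to look and compute and a shell command to move; the robot and the scene stay as the last step left them, time stands still between calls to the robot, and variables do not carry over. Pictures are saved under pics/ and viewed, at most 14 in all, crops included, and the job is handed in when it is done.

```bash
mkdir -p pics; ls
python3 - <<'E'
from cell import r
import cv2,numpy as np
for n in("top","scene"):
    p,d=r.snapshot(n); cv2.imwrite(f"pics/{n}0.png",p[:,:,::-1]); np.savez(f"{n}0.npz",p=p,d=d)
    print(n,r.get_calibration(n))
s=r.sense();print(s)
E
```

```text
pics
top {'fov_y': 53.55381409942608, 'cx': 281.8607034623276, 'cy': 203.94663407005146, 'view': array([[ 0.01597754, -0.99948212, -0.0279321 ,  0.01060426],
       [-0.99691977, -0.01377887, -0.07720829,  0.50984602],
       [ 0.07678343,  0.02907966, -0.99662364,  0.77959155],
       [ 0.        ,  0.        ,  0.        ,  1.        ]])}
scene {'fov_y': 52.202507142582725, 'cx': 276.0825812783182, 'cy': 202.36400103116443, 'view': array([[ 0.61571446,  0.78791836, -0.00896448, -0.31112408],
       [ 0.51402257, -0.41025082, -0.75330941, -0.23148588],
       [-0.597224  ,  0.45921554, -0.65760518,  1.22500989],
       [ 0.        ,  0.        ,  0.        ,  1.        ]])}
{'clock': 0.1, 'qpos': array([-1.29758640e+00,  1.24452744e-01,  1.65156700e+00,  9.29509749e-06,
        1.36751504e+00, -8.26188265e-02]), 'joint_vel': array([-0.00017919, -0.00012439, -0.00420952,  0.00024593, -0.00094109,
        0.00049102]), 'joint_efforts': array([ 1.07866465e-04, -4.24930751e+01, -3.66654861e+01, -5.83490691e-05,
        3.93163253e-03,  3.73050582e-06]), 'position': array([ 0.22624859, -0.60874737,  0.23015015]), 'eef_rot': array([-3.09009928e+00, -5.55645234e-01,  2.75875639e-04]), 'force': array([-0.65746658,  0.31360072, -0.31593156]), 'wrist_torque': array([ 0.0056592 , -0.00696683,  0.01309631]), 'finger_force': 0.0, 'opening': 0.08557362810931528}
```

View pics/top0.png

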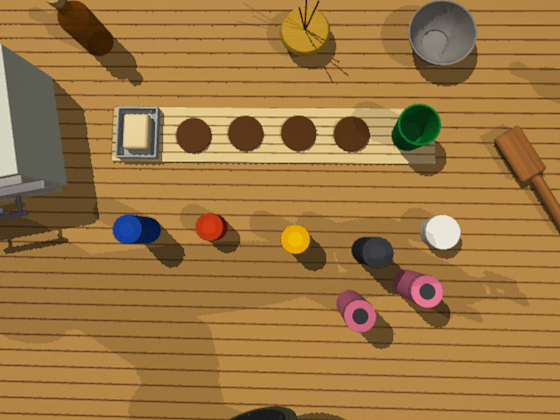

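View pics/scene0.png

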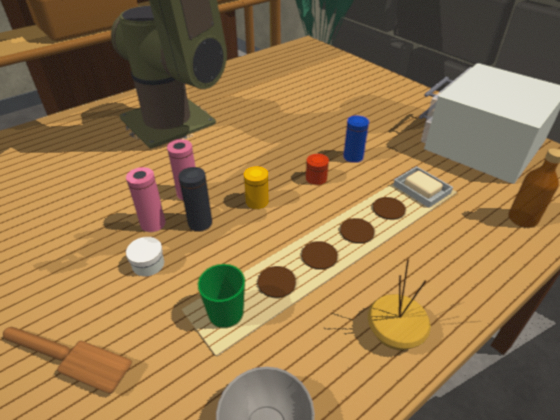

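The green cup is at the right (−y) end of the top view, at (416,126). So coaster_4 (351,134) gets grey, 3 gets blue, 2 gets yellow and 1 gets red. The canister lids are at blue (128,229), red (210,226), yellow (295,239) and grey (377,253). The pink canisters and the white jar (441,232) stand near grey.

```bash
cat > h.py <<'E'
import numpy as np,cv2
from scipy.optimize import least_squares
def cloud(cal,d):
    H,W=d.shape; f=H/2/np.tan(np.radians(cal["fov_y"]/2))
    v,u=np.mgrid[:H,:W]
    P=np.stack([(u-cal["cx"])/f*d,(v-cal["cy"])/f*d,d],-1)
    V=cal["view"]; return (P-V[:3,3])@V[:3,:3]
def disc(pts,c0,R,ntrim=0):
    return cv2.minEnclosingCircle(pts.astype(np.float32))
hsvr={"blue":((105,120,30),(130,255,255)),"yellow":((18,150,90),(30,255,255)),"red":((0,190,60),(6,255,255))}
E
python3 - <<'E'
from cell import r
from h import *
for n in("top","scene"):
    z=np.load(n+"0.npz");p,d=z["p"],z["d"];X=cloud(r.get_calibration(n),d)
    hsv=cv2.cvtColor(p,cv2.COLOR_RGB2HSV)
    ok=d>0
    tab=ok&(abs(X[...,2])<.02); print(n,"table z med",np.median(X[...,2][tab]),"valid",ok.mean())
    # label all things by top height: connected components above z>.02
    box=ok&(X[...,2]>.025)&(X[...,0]>.2)&(X[...,0]<.75)&(abs(X[...,1])<.45)
    nl,L,st,_=cv2.connectedComponentsWithStats(box.astype(np.uint8))
    for i in range(1,nl):
        if st[i,4]<60: continue
        m=L==i; zt=np.percentile(X[...,2][m],95); t=m&(abs(X[...,2]-zt)<.006)
        q=X[t][:,:2]; lo,hi=np.percentile(q,2,axis=0),np.percentile(q,98,axis=0)
        print(st[i],"zt %.3f"%zt,"mid",((lo+hi)/2).round(4),"mean",q.mean(0).round(4),"ext",(hi-lo).round(3),"hsv",np.median(hsv[t],0))
    # coasters
    dk=ok&(hsv[...,2]<110)&(abs(X[...,2]-.011)<.006)&(X[...,0]>.4)&(X[...,0]<.75)&(abs(X[...,1])<.35)
    dk=cv2.morphologyEx(dk.astype(np.uint8),cv2.MORPH_OPEN,np.ones((5,5)))
    nl,L,st,_=cv2.connectedComponentsWithStats(dk)
    for i in range(1,nl):
        if st[i,4]<200: continue
        q=X[L==i]; print("coaster",st[i],q.mean(0).round(4),np.ptp(q,axis=0).round(3))
E
```

```text
top table z med -0.0003725790298670773 valid 0.9958375850340137
[ 392  103   49   47 1264] zt 0.091 mid [ 0.6493 -0.2224] mean [ 0.6507 -0.2243] ext [0.072 0.073] hsv [ 69. 234. 113.]
[123 114  26  35 859] zt 0.033 mid [0.6481 0.3059] mean [0.6479 0.3054] ext [0.065 0.046] hsv [ 22.  84. 231.]
[498 126  33  55 621] zt 0.028 mid [ 0.6129 -0.4226] mean [ 0.6168 -0.4262] ext [0.089 0.052] hsv [ 14. 181. 155.]
[195 212  30  29 671] zt 0.057 mid [0.4645 0.1516] mean [0.4644 0.1515] ext [0.044 0.046] hsv [  7. 231. 187.]
[ 112  214   45   30 1084] zt 0.106 mid [0.457  0.2834] mean [0.4571 0.2831] ext [0.046 0.047] hsv [110. 219. 151.]
[ 423  215   37   34 1004] zt 0.046 mid [ 0.4613 -0.2772] mean [ 0.4614 -0.277 ] ext [0.057 0.057] hsv [ 21.  17. 234.]
[281 224  29  30 670] zt 0.082 mid [ 0.445  -0.0076] mean [ 0.4444 -0.0071] ext [0.046 0.046] hsv [ 22. 255. 230.]
[ 353  236   40   32 1018] zt 0.131 mid [ 0.4248 -0.1415] mean [ 0.4248 -0.1413] ext [0.045 0.046] hsv [110.  17.  60.]
[ 395  270   48   37 1277] zt 0.131 mid [ 0.3643 -0.2202] mean [ 0.3643 -0.2199] ext [0.046 0.047] hsv [172.
[... 1322 characters left out ...]
13 0.305 ] ext [0.064 0.048] hsv [ 23.  71. 236.]
[127 237  36  32 886] zt 0.046 mid [ 0.4639 -0.2769] mean [ 0.465  -0.2773] ext [0.058 0.056] hsv [ 21.  11. 239.]
[ 198  264   48   60 2186] zt 0.092 mid [ 0.6508 -0.2221] mean [ 0.65  -0.222] ext [0.073 0.072] hsv [ 69. 204. 119.]
[  72  341   59   49 1449] zt 0.028 mid [ 0.6145 -0.4217] mean [ 0.6199 -0.426 ] ext [0.089 0.054] hsv [ 14. 164. 170.]
coaster [374 198  30  21 506] [0.648  0.1952 0.0118] [0.066 0.067 0.007]
coaster [341 219  32  24 625] [0.653  0.092  0.0117] [0.068 0.067 0.009]
coaster [302 242  35  27 726] [ 0.6545 -0.0123  0.0115] [0.065 0.068 0.01 ]
coaster [258 267  37  31 911] [ 0.6539 -0.1161  0.0115] [0.069 0.068 0.009]
```

Both cameras agree to about 2 mm. With the tool spun by −1.215 rad, tool x lies along world +y and tool y along world +x, so the fingers close across the row. I'll spin first, then move above grey.

```bash
python3 -m pendant '[[[0,0,0],-0.1215,8.5],[[0,0,0],-0.1215,8.5],[[0,0,0],-0.1215,8.5],[[0,0,0],-0.1215,8.5],[[0,0,0],-0.1215,8.5],[[0,0,0],-0.1215,8.5],[[0,0,0],-0.1215,8.5],[[0,0,0],-0.1215,8.5],[[0,0,0],-0.1215,8.5],[[0,0,0],-0.1215,8.5],[[0,0,0],0,8.5],[[0,0,0],0,8.5]]'
cat > st.py <<'E'
from cell import r
import numpy as np
from scipy.spatial.transform import Rotation as Ro
import sys
T={"grey":(.4256,-.1412),"blue":(.4577,.2838),"yellow":(.4456,-.0073),"red":(.4652,.1518),"c1":(.6465,.1958),"c2":(.6516,.0923),"c3":(.6528,-.0119),"c4":(.6525,-.116)}
s=r.sense();R=Ro.from_rotvec(s["eef_rot"]).as_matrix();p=s["position"]
print("t",round(s["clock"],2),"pos",p.round(4),"open",round(s["opening"],4),"F",s["force"].round(1),"grip",round(float(s["finger_force"]),1),"psi",round(float(np.arctan2(R[1,0],R[0,0])-np.pi/2),4),"tilt",R[:2,2].round(4),"q6",s["qpos"][5].round(3))
if len(sys.argv)>2:
    g=np.array([*T[sys.argv[1]],float(sys.argv[2])]); print(sys.argv[1],"tool cm",(R.T@(g-p)*100).round(2))
E
python3 st.py grey .23
```

```text
clock: 1.1
position: [0.2263, -0.609, 0.2307]
eef_rot: [-2.224, -2.218, -0.001]
force: [0.6, -0.1, -0.6]
opening: 0.085
finger_force: 0.0
t 1.1 pos [ 0.2263 -0.609   0.2307] open 0.085 F [ 0.6 -0.1 -0.6] grip 0.0 psi -0.003 tilt [-0.0002  0.0009] q6 -1.295
grey tool cm [46.84 19.79  0.11]
```

```bash
python3 -m pendant '[[[2,0.8,0],-0.003,8.5],[[2.6,1.1,0],0,8.5],[[2.6,1.1,0],0,8.5],[[2.6,1.1,0],0,8.5],[[2.6,1.1,0],0,8.5],[[2.6,1.1,0],0,8.5],[[2.6,1.1,0],0,8.5],[[2.6,1.1,0],0,8.5],[[2.6,1.1,0],0,8.5],[[2.6,1.1,0],0,8.5],[[2.6,1.1,0],0,8.5],[[2.6,1.1,0],0,8.5],[[2.6,1.1,0],0,8.5],[[2.6,1.1,0],0,8.5],[[2.6,1.1,0],0,8.5],[[2.6,1.1,0],0,8.5],[[2.6,1.1,0],0,8.5],[[2.6,1.1,0],0,8.5],[[0.64,0.29,0],0,8.5],[[0,0,0],0,8.5]]'; python3 st.py grey .075
python3 - <<'E'
from cell import r
import cv2
p,d=r.snapshot("wrist"); cv2.imwrite("pics/w1.png",p[:,:,::-1])
E
```

```text
clock: 2.77
position: [0.4233, -0.139, 0.2313]
eef_rot: [2.216, 2.226, -0.0]
force: [0.6, 0.7, 0.2]
opening: 0.0853
finger_force: 0.0
t 2.77 pos [ 0.4233 -0.139   0.2313] open 0.0853 F [0.6 0.7 0.2] grip 0.0 psi 0.0045 tilt [ 0.     -0.0001] q6 -0.442
grey tool cm [-0.22  0.23 15.63]
```

View pics/w1.png

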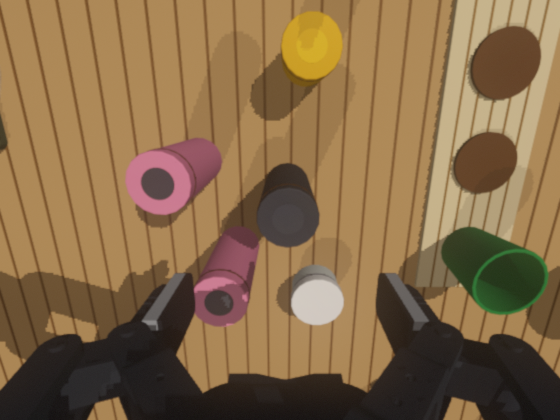

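The wrist view shows grey's lid at (288,217) with clear space around it. The pink ones are to its left and the jar is at (317,295). I'll use the wrist depth to cross-check grey, yellow and coasters 3 and 4.

```bash
cat > wr.py <<'E'
from cell import r
from h import *
cal=r.get_calibration("wrist");p,d=r.snapshot("wrist");X=cloud(cal,d);hsv=cv2.cvtColor(p,cv2.COLOR_RGB2HSV);ok=d>0
print("table z",np.median(X[...,2][ok&(abs(X[...,2])<.02)]).round(4))
box=ok&(X[...,2]>.025)&(X[...,0]>.2)&(X[...,0]<.75)&(abs(X[...,1])<.45);box[270:]&=False
nl,L,st,_=cv2.connectedComponentsWithStats(box.astype(np.uint8))
for i in range(1,nl):
    if st[i,4]<300: continue
    m=L==i; zt=np.percentile(X[...,2][m],95); t=m&(abs(X[...,2]-zt)<.006); q=X[t][:,:2]
    lo,hi=np.percentile(q,2,axis=0),np.percentile(q,98,axis=0)
    print(st[i],"zt %.3f"%zt,"mid",((lo+hi)/2).round(4),"ext",(hi-lo).round(3),"hsv",np.median(hsv[t],0))
dk=ok&(hsv[...,2]<110)&(abs(X[...,2]-.011)<.008)&(X[...,0]>.58)&(X[...,0]<.72)
dk=cv2.morphologyEx(dk.astype(np.uint8),cv2.MORPH_OPEN,np.ones((5,5)))
nl,L,st,_=cv2.connectedComponentsWithStats(dk)
for i in range(1,nl):
    if st[i,4]>300: q=X[L==i]; print("coaster",st[i],q.mean(0).round(4),np.ptp(q,axis=0).round(3))
E
python3 wr.py; python3 st.py grey .075
```

```text
table z 0.0009
[ 281    9   62   75 3584] zt 0.082 mid [ 0.4439 -0.0083] ext [0.046 0.046] hsv [ 22. 203. 203.]
[ 125  138   93   76 4950] zt 0.132 mid [ 0.3232 -0.114 ] ext [0.047 0.046] hsv [172.  99. 201.]
[ 257  165   63   81 3899] zt 0.132 mid [ 0.4247 -0.1421] ext [0.046 0.047] hsv [ 5. 31. 73.]
[ 446  229  102   41 2924] zt 0.091 mid [ 0.6483 -0.1985] ext [0.066 0.024] hsv [ 56. 132.  97.]
[ 203  232   55   38 1565] zt 0.112 mid [ 0.3644 -0.1985] ext [0.028 0.005] hsv [174. 109. 133.]
coaster [ 471   26   70   72 3872] [ 0.6508 -0.011   0.0113] [0.07  0.068 0.009]
coaster [ 454  131   63   61 2956] [ 0.6504 -0.1144  0.0113] [0.071 0.07  0.009]
t 2.87 pos [ 0.4227 -0.1407  0.2312] open 0.0851 F [-0.3 -0.   0.1] grip 0.0 psi 0.0023 tilt [-0.0004 -0.0005] q6 -0.444
grey tool cm [-0.04  0.29 15.62]
```

```bash
python3 -m pendant '[[[-0.05,0.25,0],0,8.5],[[0,0,1.5],0,8.5],[[0,0,1.8],0,8.5],[[0,0,2],0,8.5],[[0,0,2],0,8.5],[[0,0,2],0,8.5],[[0,0,2],0,8.5],[[0,0,2],0,8.5],[[0,0,1.5],0,8.5],[[0,0,0.8],0,8.5],[[0,0,0],0,8.5],[[0,0,0],0,8.5]]'; python3 st.py grey .075
python3 -m pendant '[[[0,0,0],0,6.5],[[0,0,0],0,6],[[0,0,0],0,5.5],[[0,0,0],0,5],[[0,0,0],0,4.5],[[0,0,0],0,4],[[0,0,0],0,4],[[0,0,0],0,4],[[0,0,0],0,4],[[0,0,0],0,4]]'; python3 st.py grey .075
```

```text
clock: 3.87
position: [0.4254, -0.1415, 0.0754]
eef_rot: [-2.22, -2.223, 0.0]
force: [-0.2, -0.8, 0.9]
opening: 0.085
finger_force: 0.0
t 3.87 pos [ 0.4254 -0.1415  0.0754] open 0.085 F [-0.2 -0.8  0.9] grip 0.0 psi 0.0015 tilt [-0.0003  0.0001] q6 -0.442
grey tool cm [0.03 0.02 0.04]
clock: 4.7
position: [0.4262, -0.1412, 0.0767]
eef_rot: [2.217, 2.224, 0.0]
force: [-1.5, -0.4, 6.4]
opening: 0.0508
finger_force: 61.1
t 4.7 pos [ 0.4262 -0.1412  0.0767] open 0.0508 F [-1.5 -0.4  6.4] grip 61.1 psi 0.0033 tilt [ 0.0015 -0.0011] q6 -0.442
grey tool cm [ 0.   -0.06  0.17]
```

```bash
python3 -m pendant '[[[0,0,-0.5],0,4],[[0,0,-1],0,4],[[0,0,-1.5],0,4],[[0,0,-1.5],0,4],[[0,0,-0.5],0,4],[[0.1,1,0],0,4],[[0.2,2,0],0,4],[[0.3,2.5,0],0,4],[[0.3,2.5,0],0,4],[[0.3,2.5,0],0,4],[[0.3,2.5,0],0,4],[[0.3,2.5,0],0,4],[[0.3,2.5,0],0,4],[[0.3,2,0],0,4],[[0.1,1.5,0],0,4],[[0.1,1,0],0,4],[[0,0,0],0,4],[[0,0,0],0,4],[[0,0,0],0,4]]'; python3 st.py c4 .0871
python3 - <<'E'
from cell import r
import cv2
p,d=r.snapshot("wrist"); cv2.imwrite("pics/w2.png",p[:,:,::-1])
E
```

```text
clock: 6.28
position: [0.6494, -0.114, 0.1245]
eef_rot: [-2.217, -2.224, 0.002]
force: [-0.2, -0.3, -1.3]
opening: 0.051
finger_force: 62.8
t 6.28 pos [ 0.6494 -0.114   0.1245] open 0.051 F [-0.2 -0.3 -1.3] grip 62.8 psi 0.0029 tilt [-0.0017  0.0003] q6 -0.258
c4 tool cm [-0.2   0.31  3.74]
```

View pics/w2.png

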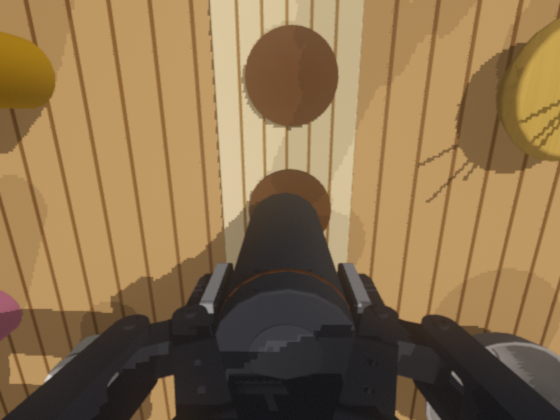

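Grey is held upright over coaster_4, whose rim shows at (290,205). Next: trim the position and lower gently.

```bash
python3 -m pendant '[[[-0.15,0.2,0.3],0,4],[[0,0,0.6],0,4],[[0,0,0.8],0,4],[[0,0,0.8],0,4],[[0,0,0.5],0,4],[[0,0,0.3],0,4],[[0,0,0.1],0,4],[[0,0,0],0,4],[[0,0,0],0,4]]'; python3 st.py c4 .0871; python3 -m pendant '[[[0,0,0.1],0,4],[[0,0,0.1],0,4],[[0,0,0.05],0,4],[[0,0,0],0,4]]'; python3 st.py c4 .0871
```

```text
clock: 7.08
position: [0.6526, -0.1157, 0.0916]
eef_rot: [2.218, 2.225, 0.0]
force: [0.5, 0.5, -2.5]
opening: 0.0508
finger_force: 62.8
t 7.08 pos [ 0.6526 -0.1157  0.0916] open 0.0508 F [ 0.5  0.5 -2.5] grip 62.8 psi 0.003 tilt [ 0.0005 -0.0001] q6 -0.259
c4 tool cm [-0.03 -0.01  0.45]
clock: 7.42
position: [0.6523, -0.1156, 0.0888]
eef_rot: [-2.218, -2.225, 0.0]
force: [-0.5, -0.1, -2.4]
opening: 0.0509
finger_force: 62.8
t 7.42 pos [ 0.6523 -0.1156  0.0888] open 0.0509 F [-0.5 -0.1 -2.4] grip 62.8 psi 0.003 tilt [-0. -0.] q6 -0.259
c4 tool cm [-0.04  0.02  0.17]
```

Not in contact yet (still carrying weight, −2.4 N). I'll keep going in small steps.

```bash
python3 -m pendant '[[[0,0,0.1],0,4],[[0,0,0.05],0,4],[[0,0,0],0,4]]'; python3 st.py c4 .0871;  python3 -m pendant '[[[0,0,0.05],0,4],[[0,0,0.05],0,4],[[0,0,0],0,4]]'; python3 st.py c4 .0871
```

```text
clock: 7.67
position: [0.6525, -0.1157, 0.0878]
eef_rot: [2.218, 2.225, 0.0]
force: [-1.3, 0.4, 0.5]
opening: 0.0512
finger_force: 62.9
t 7.67 pos [ 0.6525 -0.1157  0.0878] open 0.0512 F [-1.3  0.4  0.5] grip 62.9 psi 0.003 tilt [ 0.0004 -0.0001] q6 -0.259
c4 tool cm [-0.03 -0.    0.07]
clock: 7.92
position: [0.6526, -0.1157, 0.0878]
eef_rot: [2.218, 2.225, -0.0]
force: [-3.3, 0.2, 5.8]
opening: 0.0509
finger_force: 63.2
t 7.92 pos [ 0.6526 -0.1157  0.0878] open 0.0509 F [-3.3  0.2  5.8] grip 63.2 psi 0.0031 tilt [ 0.0001 -0.0002] q6 -0.259
c4 tool cm [-0.03 -0.01  0.07]
```

```bash
python3 -m pendant '[[[0,0,0],0,5.2],[[0,0,0],0,5.5],[[0,0,0],0,6],[[0,0,0],0,7],[[0,0,0],0,8],[[0,0,0],0,8.5],[[0,0,0],0,8.5],[[0,0,0],0,8.5],[[0,0,-0.5],0,8.5],[[0,0,-1.5],0,8.5],[[0,0,-2.5],0,8.5],[[0,0,-3],0,8.5],[[0,0,-3],0,8.5],[[0,0,-3],0,8.5],[[0,0,-2],0,8.5],[[0,0,0],0,8.5]]'; python3 st.py blue .065
python3 -m pendant '[[[1,-0.5,0],-0.003,8.5],[[2.4,-1.15,0],0,8.5],[[2.4,-1.15,0],0,8.5],[[2.4,-1.15,0],0,8.5],[[2.4,-1.15,0],0,8.5],[[2.4,-1.15,0],0,8.5],[[2.4,-1.15,0],0,8.5],[[2.4,-1.15,0],0,8.5],[[2.4,-1.15,0],0,8.5],[[2.4,-1.15,0],0,8.5],[[2.4,-1.15,0],0,8.5],[[2.4,-1.15,0],0,8.5],[[2.4,-1.15,0],0,8.5],[[2.4,-1.15,0],0,8.5],[[2.4,-1.15,0],0,8.5],[[2.4,-1.15,0],0,8.5],[[2.4,-1.15,0],0,8.5],[[0.6,-0.6,0],0,8.5],[[0,0,0],0,8.5],[[0,0,0],0,8.5]]'; python3 st.py blue .065; python3 wr.py;python3 - <<'E'
from cell import r
import cv2
p,d=r.snapshot("top"); cv2.imwrite("pics/t1.png",p[:,:,::-1])
E
```

```text
clock: 9.25
position: [0.6553, -0.1164, 0.2505]
eef_rot: [2.21, 2.217, 0.01]
force: [0.3, -0.2, 1.4]
opening: 0.0852
finger_force: 0.0
t 9.25 pos [ 0.6553 -0.1164  0.2505] open 0.0852 F [ 0.3 -0.2  1.4] grip 0.0 psi 0.003 tilt [ 0.0125 -0.0033] q6 -0.259
blue tool cm [ 40.14 -19.87  18.17]
clock: 10.92
position: [0.4541, 0.2829, 0.2403]
eef_rot: [-2.213, -2.229, 0.003]
force: [0.5, -0.4, 0.2]
opening: 0.0849
finger_force: 0.0
t 10.92 pos [0.4541 0.2829 0.2403] open 0.0849 F [ 0.5 -0.4  0.2] grip 0.0 psi 0.0072 tilt [-0.0015 -0.0013] q6 0.45
blue tool cm [ 0.11  0.38 17.52]
table z 0.0008
[ 425  142   69   45 2797] zt 0.033 mid [0.6465 0.3067] ext [0.065 0.046] hsv [ 19.  66. 196.]
[ 261  161   56   68 2928] zt 0.107 mid [0.4563 0.2838] ext [0.046 0.046] hsv [114. 153. 136.]
coaster [422 131  60   6 347] [0.6443 0.3389 0.0094] [0.069 0.006 0.005]
coaster [415 147  12  43 313] [0.6132 0.2968 0.0102] [0.015 0.05  0.011]
coaster [ 407  222   56   50 2168] [0.6446 0.1985 0.0113] [0.07  0.069 0.008]
coaster [424 294  29  30 525] [0.6649 0.109  0.0111] [0.044 0.045 0.008]
```

View pics/t1.png

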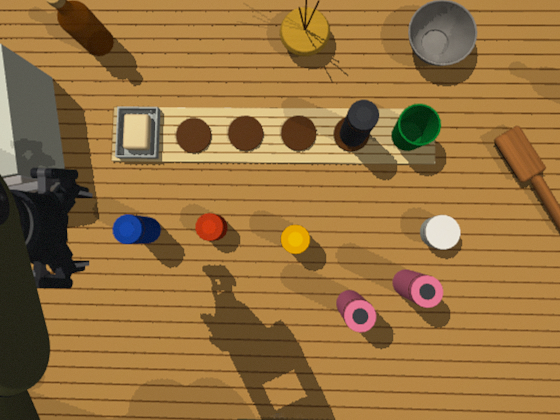

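Grey stands upright on coaster_4, lid at (363,115). Nothing else has moved. Descending on blue.

```bash
python3 -m pendant '[[[0.08,0.3,0.5],0.007,8.5],[[0,0,1.5],0,8.5],[[0,0,2],0,8.5],[[0,0,2.2],0,8.5],[[0,0,2.2],0,8.5],[[0,0,2.2],0,8.5],[[0,0,2.2],0,8.5],[[0,0,2.2],0,8.5],[[0,0,1.5],0,8.5],[[0,0,1],0,8.5],[[0,0,0],0,7],[[0,0,0],0,6],[[0,0,0],0,5.5],[[0,0,0],0,5],[[0,0,0],0,4.5],[[0,0,0],0,4],[[0,0,0],0,4],[[0,0,0],0,4],[[0,0,0],0,4],[[0,0,0],0,4]]'; python3 st.py c3 .0763
```

```text
clock: 12.68
position: [0.4589, 0.2844, 0.068]
eef_rot: [2.222, 2.22, 0.003]
force: [-1.6, -0.9, 6.0]
opening: 0.0507
finger_force: 61.6
t 12.68 pos [0.4589 0.2844 0.068 ] open 0.0507 F [-1.6 -0.9  6. ] grip 61.6 psi -0.0008 tilt [0.0022 0.0008] q6 0.457
c3 tool cm [-29.62  19.42  -0.81]
```

```bash
python3 -m pendant '[[[0,0,-0.7],0,4],[[0,0,-1.5],0,4],[[0,0,-1.8],0,4],[[0,0,-1],0,4],[[-0.8,0.8,0],0,4],[[-1.8,1.2,0],0,4],[[-2.2,1.4,0],0,4],[[-2.2,1.4,0],0,4],[[-2.2,1.4,0],0,4],[[-2.2,1.4,0],0,4],[[-2.2,1.4,0],0,4],[[-2.2,1.4,0],0,4],[[-2.2,1.4,0],0,4],[[-2.2,1.4,0],0,4],[[-2.2,1.4,0],0,4],[[-2.2,1.4,0],0,4],[[-2.2,1.4,0],0,4],[[-1.8,1.2,0],0,4],[[-0.8,0.6,0],0,4],[[0,0,0],0,4]]'; python3 st.py c3 .078
```

```text
clock: 14.35
position: [0.6502, -0.0124, 0.1153]
eef_rot: [-2.225, -2.217, 0.001]
force: [0.6, 0.2, -2.3]
opening: 0.0508
finger_force: 62.9
t 14.35 pos [ 0.6502 -0.0124  0.1153] open 0.0508 F [ 0.6  0.2 -2.3] grip 62.9 psi -0.0036 tilt [-0.0008 -0.0003] q6 -0.098
c3 tool cm [0.05 0.26 3.73]
```

```bash
python3 -m pendant '[[[0.08,0.15,0],-0.003,4],[[0,0,0.5],0,4],[[0,0,0.8],0,4],[[0,0,0.8],0,4],[[0,0,0.6],0,4],[[0,0,0.3],0,4],[[0,0,0.1],0,4],[[0,0,0],0,4],[[0,0,0],0,4]]'; python3 st.py c3 .078; python3 -m pendant '[[[0,0,0.1],0,4],[[0,0,0.1],0,4],[[0,0,0],0,4],[[0,0,0],0,4]]'; python3 st.py c3 .078
```

```text
clock: 15.1
position: [0.6514, -0.0093, 0.0856]
eef_rot: [2.219, 2.224, 0.001]
force: [0.1, 0.5, -2.9]
opening: 0.0509
finger_force: 62.9
t 15.1 pos [ 0.6514 -0.0093  0.0856] open 0.0509 F [ 0.1  0.5 -2.9] grip 62.9 psi 0.0022 tilt [ 0.0005 -0.    ] q6 -0.099
c3 tool cm [-0.26  0.14  0.76]
clock: 15.43
position: [0.6513, -0.0094, 0.0834]
eef_rot: [2.219, 2.224, 0.0]
force: [0.4, 0.0, -2.7]
opening: 0.051
finger_force: 62.9
t 15.43 pos [ 0.6513 -0.0094  0.0834] open 0.051 F [ 0.4  0.  -2.7] grip 62.9 psi 0.002 tilt [0.0001 0.    ] q6 -0.099
c3 tool cm [-0.25  0.15  0.54]
```

```bash
python3 -m pendant '[[[-0.17,0.07,0],0,4],[[0,0,0.15],0,4],[[0,0,0.15],0,4],[[0,0,0.05],0,4],[[0,0,0],0,4]]'; python3 st.py c3 .078; python3 -m pendant '[[[0,0,0.1],0,4],[[0,0,0.05],0,4],[[0,0,0],0,4]]'; python3 st.py c3 .078
```

```text
clock: 15.85
position: [0.6517, -0.0111, 0.0794]
eef_rot: [-2.219, -2.223, 0.001]
force: [-0.5, -0.4, -2.0]
opening: 0.0506
finger_force: 62.9
t 15.85 pos [ 0.6517 -0.0111  0.0794] open 0.0506 F [-0.5 -0.4 -2. ] grip 62.9 psi 0.002 tilt [-0.0007  0.0001] q6 -0.101
c3 tool cm [-0.08  0.11  0.14]
clock: 16.1
position: [0.6521, -0.0111, 0.0791]
eef_rot: [2.219, 2.224, 0.0]
force: [-2.2, -0.3, 2.8]
opening: 0.0508
finger_force: 63.2
t 16.1 pos [ 0.6521 -0.0111  0.0791] open 0.0508 F [-2.2 -0.3  2.8] grip 63.2 psi 0.0021 tilt [ 0.0001 -0.0001] q6 -0.101
c3 tool cm [-0.08  0.07  0.11]
```

Contact. Release, rise, and go to yellow (about −20.7 in tool y, +0.4 in tool x).

```bash
python3 -m pendant '[[[0,0,0],0,5.2],[[0,0,0],0,5.5],[[0,0,0],0,6],[[0,0,0],0,7],[[0,0,0],0,8],[[0,0,0],0,8.5],[[0,0,0],0,8.5],[[0,0,0],0,8.5],[[0,0,-0.5],0,8.5],[[0,0,-1.5],0,8.5],[[0,0,-2.5],0,8.5],[[0,0,-3],0,8.5],[[0,0,-3],0,8.5],[[0,0,-2.5],0,8.5],[[0,0,-1],0,8.5],[[0,0,0],0,8.5]]'
python3 -m pendant '[[[0,-1,0],0.002,8.5],[[0,-2,0],0,8.5],[[0.1,-2.5,0],0,8.5],[[0.1,-2.5,0],0,8.5],[[0.1,-2.5,0],0,8.5],[[0.1,-2.5,0],0,8.5],[[0,-2.5,0],0,8.5],[[0,-2.5,0],0,8.5],[[0,-1.5,0],0,8.5],[[0,-1,0],0,8.5],[[0,0,0],0,8.5],[[0,0,0],0,8.5],[[0,0,0],0,8.5]]'; python3 st.py yellow .04; python3 wr.py
```

```text
clock: 17.43
position: [0.654, -0.0112, 0.2237]
eef_rot: [2.215, 2.219, 0.008]
force: [-0.2, -0.6, -0.2]
opening: 0.0853
finger_force: 0.0
clock: 18.52
position: [0.4465, -0.007, 0.217]
eef_rot: [-2.22, -2.22, 0.002]
force: [0.5, 0.1, 0.2]
opening: 0.0846
finger_force: 0.0
t 18.52 pos [ 0.4465 -0.007   0.217 ] open 0.0846 F [0.5 0.1 0.2] grip 0.0 psi -0.0001 tilt [-0.002   0.0003] q6 -0.136
yellow tool cm [-0.03 -0.05 17.7 ]
table z 0.0009
[ 276    0   62   53 2691] zt 0.057 mid [0.4634 0.1431] ext [0.047 0.032] hsv [  6. 189. 169.]
[ 255  166   57   63 2763] zt 0.082 mid [ 0.4439 -0.0074] ext [0.046 0.046] hsv [ 22. 211. 195.]
[ 448  170  112   79 6046] zt 0.117 mid [ 0.6461 -0.0114] ext [0.043 0.047] hsv [113. 166. 135.]
[159 257  42  13 384] zt 0.053 mid [ 0.3232 -0.0904] ext [0.025 0.004] hsv [174.  108.  132.5]
coaster [468   0  50  14 533] [0.6427 0.1679 0.011 ] [0.046 0.012 0.008]
coaster [ 450   53   71   72 3971] [0.65   0.0942 0.0114] [0.07  0.068 0.008]
coaster [436 158  60  59 954] [6.382e-01 2.000e-04 1.180e-02] [0.061 0.067 0.013]
coaster [424 245  58  48 947] [ 0.6415 -0.1008  0.0116] [0.07  0.066 0.014]
```

```bash
python3 -m pendant '[[[0,-0.1,0.5],0,8.5],[[0,0,1.5],0,8.5],[[0,0,2],0,8.5],[[0,0,2.2],0,8.5],[[0,0,2.2],0,8.5],[[0,0,2.2],0,8.5],[[0,0,2.2],0,8.5],[[0,0,2.2],0,8.5],[[0,0,1.5],0,8.5],[[0,0,1],0,8.5],[[0,0,0.2],0,7],[[0,0,0],0,6],[[0,0,0],0,5.5],[[0,0,0],0,5],[[0,0,0],0,4.5],[[0,0,0],0,4],[[0,0,0],0,4],[[0,0,0],0,4],[[0,0,0],0,4],[[0,0,0],0,4]]'; python3 st.py c2 .052
```

```text
clock: 20.23
position: [0.447, -0.0072, 0.0426]
eef_rot: [2.22, 2.22, 0.002]
force: [-0.4, 0.9, 5.3]
opening: 0.0507
finger_force: 63.2
t 20.23 pos [ 0.447  -0.0072  0.0426] open 0.0507 F [-0.4  0.9  5.3] grip 63.2 psi 0.0 tilt [ 0.0024 -0.0003] q6 -0.136
c2 tool cm [ 9.95 20.46 -0.89]
```

```bash
python3 -m pendant '[[[0,0,-0.7],0,4],[[0,0,-1.5],0,4],[[0,0,-1.8],0,4],[[0,0,-1],0,4],[[0.5,1,0],0,4],[[1,2,0],0,4],[[1.2,2.4,0],0,4],[[1.2,2.4,0],0,4],[[1.2,2.4,0],0,4],[[1.2,2.4,0],0,4],[[1.2,2.4,0],0,4],[[1.2,2.4,0],0,4],[[0.8,1.7,0],0,4],[[0.5,1.2,0],0,4],[[0,0.1,0],0,4],[[0,0,0],0,4],[[0,0,0],0,4],[[0,0,0],0,4],[[0,0,0],0,4]]'; python3 st.py c2 .0535
```

```text
clock: 21.82
position: [0.649, 0.0925, 0.0912]
eef_rot: [-2.222, -2.221, 0.001]
force: [0.1, -0.0, -2.1]
opening: 0.0507
finger_force: 63.2
t 21.82 pos [0.649  0.0925 0.0912] open 0.0507 F [ 0.1 -0.  -2.1] grip 63.2 psi -0.0004 tilt [-0.0007 -0.0001] q6 0.06
c2 tool cm [-0.02  0.26  3.77]
```

```bash
python3 -m pendant '[[[0.04,0.15,0.3],0,4],[[0,0,0.6],0,4],[[0,0,0.8],0,4],[[0,0,0.8],0,4],[[0,0,0.5],0,4],[[0,0,0.2],0,4],[[0,0,0.1],0,4],[[0,0,0],0,4],[[0,0,0],0,4]]'; python3 st.py c2 .0535; python3 -m pendant '[[[0,0,0.1],0,4],[[0,0,0.05],0,4],[[0,0,0],0,4]]'; python3 st.py c2 .0535
```

```text
clock: 22.57
position: [0.6517, 0.0934, 0.0586]
eef_rot: [2.221, 2.221, 0.001]
force: [-0.3, 0.1, -2.3]
opening: 0.0508
finger_force: 63.2
t 22.57 pos [0.6517 0.0934 0.0586] open 0.0508 F [-0.3  0.1 -2.3] grip 63.2 psi 0.0 tilt [0.0005 0.    ] q6 0.061
c2 tool cm [-0.11 -0.01  0.51]
clock: 22.82
position: [0.6515, 0.0933, 0.057]
eef_rot: [2.221, 2.221, 0.0]
force: [0.5, 0.4, -2.6]
opening: 0.0507
finger_force: 63.2
t 22.82 pos [0.6515 0.0933 0.057 ] open 0.0507 F [ 0.5  0.4 -2.6] grip 63.2 psi 0.0 tilt [0.0003 0.    ] q6 0.061
c2 tool cm [-0.1   0.01  0.35]
```

```bash
python3 -m pendant '[[[-0.04,-0.05,0.1],0,4],[[0,0,0.1],0,4],[[0,0,0.05],0,4],[[0,0,0],0,4]]'; python3 st.py c2 .0535; python3 -m pendant '[[[0,0,0.1],0,4],[[0,0,0.05],0,4],[[0,0,0],0,4]]'; python3 st.py c2 .0535
```

```text
clock: 23.15
position: [0.6507, 0.0929, 0.0541]
eef_rot: [-2.221, -2.221, 0.0]
force: [1.0, 0.0, -1.6]
opening: 0.0506
finger_force: 63.2
t 23.15 pos [0.6507 0.0929 0.0541] open 0.0506 F [ 1.   0.  -1.6] grip 63.2 psi -0.0 tilt [-0.0004  0.    ] q6 0.06
c2 tool cm [-0.06  0.09  0.06]
clock: 23.4
position: [0.6511, 0.0929, 0.0537]
eef_rot: [2.221, 2.221, 0.0]
force: [-3.8, -0.1, 4.4]
opening: 0.0504
finger_force: 63.8
t 23.4 pos [0.6511 0.0929 0.0537] open 0.0504 F [-3.8 -0.1  4.4] grip 63.8 psi 0.0001 tilt [ 0.0001 -0.    ] q6 0.06
c2 tool cm [-0.06  0.05  0.02]
```

```bash
python3 -m pendant '[[[0,0,0],0,5.2],[[0,0,0],0,5.5],[[0,0,0],0,6],[[0,0,0],0,7],[[0,0,0],0,8],[[0,0,0],0,8.5],[[0,0,0],0,8.5],[[0,0,0],0,8.5],[[0,0,-0.5],0,8.5],[[0,0,-1.5],0,8.5],[[0,0,-2.5],0,8.5],[[0,0,-3],0,8.5],[[0,0,-3],0,8.5],[[0,0,-2.5],0,8.5],[[0,0,-1],0,8.5],[[0,0,0],0,8.5]]'
python3 -m pendant '[[[0.3,-1,0],0,8.5],[[0.7,-2,0],0,8.5],[[0.8,-2.4,0],0,8.5],[[0.8,-2.4,0],0,8.5],[[0.8,-2.4,0],0,8.5],[[0.8,-2.4,0],0,8.5],[[0.8,-2.4,0],0,8.5],[[0.6,-2.1,0],0,8.5],[[0.3,-1.2,0],0,8.5],[[0,-0.3,0],0,8.5],[[0,0,0],0,8.5],[[0,0,0],0,8.5],[[0,0,0],0,8.5]]'; python3 st.py red .018; python3 wr.py
```

```text
clock: 24.73
position: [0.6532, 0.0931, 0.1983]
eef_rot: [2.217, 2.218, 0.01]
force: [0.7, -0.3, 0.2]
opening: 0.0849
finger_force: 0.0
clock: 25.82
position: [0.4651, 0.1516, 0.1922]
eef_rot: [-2.222, -2.221, 0.001]
force: [-0.2, -0.2, -0.2]
opening: 0.085
finger_force: 0.0
t 25.82 pos [0.4651 0.1516 0.1922] open 0.085 F [-0.2 -0.2 -0.2] grip 0.0 psi -0.0005 tilt [-0.001  -0.0003] q6 0.206
red tool cm [ 0.02  0.02 17.42]
table z 0.0009
[ 455    0   92   52 4203] zt 0.033 mid [0.6467 0.2999] ext [0.065 0.035] hsv [ 19.  65. 197.]
[ 257  169   56   60 2612] zt 0.057 mid [0.4637 0.1515] ext [0.046 0.046] hsv [  6. 197. 163.]
[ 435  226   95   44 2860] zt 0.092 mid [0.6483 0.1097] ext [0.043 0.016] hsv [ 21. 213. 190.]
coaster [427   0  13  72 459] [0.5975 0.2997 0.0117] [0.008 0.06  0.015]
coaster [ 440    0   74   63 1264] [0.6295 0.2882 0.0104] [0.068 0.05  0.012]
coaster [ 429  111   73   69 3937] [0.6445 0.1982 0.0114] [0.071 0.067 0.009]
coaster [421 211  62  51 999] [0.6367 0.1079 0.0115] [0.063 0.059 0.013]
coaster [427 295  44  27 555] [0.6582 0.0128 0.0115] [0.055 0.034 0.013]
```

```bash
python3 -m pendant '[[[0,-0.05,0.5],0,8.5],[[0,0,1.5],0,8.5],[[0,0,2],0,8.5],[[0,0,2.2],0,8.5],[[0,0,2.2],0,8.5],[[0,0,2.2],0,8.5],[[0,0,2.2],0,8.5],[[0,0,2],0,8.5],[[0,0,1.5],0,8.5],[[0,0,0.8],0,8.5],[[0,0,0.3],0,7],[[0,0,0],0,6],[[0,0,0],0,5.5],[[0,0,0],0,5],[[0,0,0],0,4.5],[[0,0,0],0,4],[[0,0,0],0,4],[[0,0,0],0,4],[[0,0,0],0,4],[[0,0,0],0,4]]'; python3 st.py c1 .0305
```

```text
clock: 27.53
position: [0.4656, 0.1522, 0.0202]
eef_rot: [2.22, 2.221, 0.003]
force: [0.7, -0.4, 6.1]
opening: 0.0508
finger_force: 62.6
t 27.53 pos [0.4656 0.1522 0.0202] open 0.0508 F [ 0.7 -0.4  6.1] grip 62.6 psi 0.0001 tilt [0.0025 0.0005] q6 0.206
c1 tool cm [ 4.36 18.09 -0.99]
```

```bash
python3 -m pendant '[[[0,0,-0.7],0,4],[[0,0,-1.5],0,4],[[0,0,-1.8],0,4],[[0,0,-1],0,4],[[0.3,1,0],0,4],[[0.5,2,0],0,4],[[0.6,2.4,0],0,4],[[0.6,2.4,0],0,4],[[0.6,2.4,0],0,4],[[0.6,2.4,0],0,4],[[0.6,2.4,0],0,4],[[0.5,1.8,0],0,4],[[0.2,1,0],0,4],[[0,0.2,0],0,4],[[0,0,0],0,4],[[0,0,0],0,4],[[0,0,0],0,4],[[0,0,0],0,4]]'
python3 -m pendant '[[[0,0,0.3],0,4],[[0,0,0.6],0,4],[[0,0,0.8],0,4],[[0,0,0.8],0,4],[[0,0,0.5],0,4],[[0,0,0.2],0,4],[[0,0,0],0,4],[[0,0,0],0,4]]'; python3 st.py c1 .031
```

```text
clock: 29.03
position: [0.6434, 0.1968, 0.0687]
eef_rot: [-2.221, -2.221, 0.001]
force: [-0.2, 0.2, -2.1]
opening: 0.0506
finger_force: 63.0
clock: 29.7
position: [0.6444, 0.1969, 0.0365]
eef_rot: [-2.221, -2.221, 0.0]
force: [0.4, -0.2, -1.4]
opening: 0.0509
finger_force: 63.0
t 29.7 pos [0.6444 0.1969 0.0365] open 0.0509 F [ 0.4 -0.2 -1.4] grip 63.0 psi -0.0 tilt [-0.0004 -0.0001] q6 0.217
c1 tool cm [-0.11  0.21  0.55]
```

```bash
python3 -m pendant '[[[0,0.1,0.1],0,4],[[0,0,0.15],0,4],[[0,0,0.1],0,4],[[0,0,0],0,4]]'; python3 st.py c1 .031; python3 -m pendant '[[[0,0,0.1],0,4],[[0,0,0.05],0,4],[[0,0,0],0,4]]'; python3 st.py c1 .031;  python3 -m pendant '[[[0,0,0.05],0,4],[[0,0,0.05],0,4],[[0,0,0],0,4]]'; python3 st.py c1 .031
```

```text
clock: 30.03
position: [0.6454, 0.1969, 0.0333]
eef_rot: [-2.221, -2.221, 0.0]
force: [-0.5, 0.2, -1.1]
opening: 0.0507
finger_force: 63.0
t 30.03 pos [0.6454 0.1969 0.0333] open 0.0507 F [-0.5  0.2 -1.1] grip 63.0 psi -0.0 tilt [-0.0001 -0.    ] q6 0.217
c1 tool cm [-0.11  0.11  0.23]
clock: 30.28
position: [0.6453, 0.1969, 0.0317]
eef_rot: [-2.221, -2.221, 0.0]
force: [-0.1, 0.9, -2.2]
opening: 0.0508
finger_force: 63.0
t 30.28 pos [0.6453 0.1969 0.0317] open 0.0508 F [-0.1  0.9 -2.2] grip 63.0 psi 0.0001 tilt [-0.0002 -0.    ] q6 0.217
c1 tool cm [-0.11  0.12  0.07]
clock: 30.53
position: [0.6455, 0.197, 0.0313]
eef_rot: [2.221, 2.221, 0.0]
force: [-1.9, -0.4, 0.0]
opening: 0.0504
finger_force: 63.2
t 30.53 pos [0.6455 0.197  0.0313] open 0.0504 F [-1.9 -0.4  0. ] grip 63.2 psi 0.0 tilt [0.0002 0.0001] q6 0.217
c1 tool cm [-0.12  0.1   0.03]
```

Contact. Release, rise and back off for the final check.

```bash
python3 -m pendant '[[[0,0,0],0,5.2],[[0,0,0],0,5.5],[[0,0,0],0,6],[[0,0,0],0,7],[[0,0,0],0,8],[[0,0,0],0,8.5],[[0,0,0],0,8.5],[[0,0,0],0,8.5],[[0,0,-0.5],0,8.5],[[0,0,-1.5],0,8.5],[[0,0,-3],0,8.5],[[0,0,-3],0,8.5],[[0,0,-3],0,8.5],[[0,0,-3],0,8.5],[[0,0,-3],0,8.5],[[0,0,-1],0,8.5],[[0,0,0],0,8.5]]'
python3 -m pendant '[[[1,-1,0],0,8.5],[[2,-2,0],0,8.5],[[2,-2,0],0,8.5],[[2,-2,0],0,8.5],[[2,-2,0],0,8.5],[[2,-2,0],0,8.5],[[2,-2,0],0,8.5],[[2,-2,0],0,8.5],[[1,-1,0],0,8.5],[[1,0,0],0,8.5],[[0,0,0],0,8.5],[[0,0,0],0,8.5]]'
python3 - <<'E'
from cell import r
from h import *
for n in("top","scene"):
    p,d=r.snapshot(n); cv2.imwrite(f"pics/{n}9.png",p[:,:,::-1]); X=cloud(r.get_calibration(n),d); hsv=cv2.cvtColor(p,cv2.COLOR_RGB2HSV)
    for nm,(x,y),h in(("grey",(.6515,-.1155),.141),("blue",(.652,-.0116),.116),("yellow",(.651,.0929),.091),("red",(.6455,.1969),.066),("jar",(.462,-.277),.044),("cup",(.65,-.222),.091)):
        t=(d>0)&(abs(X[...,2]-h)<.006)&(np.hypot(X[...,0]-x,X[...,1]-y)<.045); q=X[t][:,:2]
        lo,hi=np.percentile(q,2,axis=0),np.percentile(q,98,axis=0); print(n,nm,len(q),((lo+hi)/2).round(4),(hi-lo).round(3))
E
```

```text
clock: 31.95
position: [0.6477, 0.1974, 0.2169]
eef_rot: [2.218, 2.218, 0.012]
force: [0.6, -0.1, 0.9]
opening: 0.085
finger_force: 0.0
clock: 32.95
position: [0.4856, 0.3667, 0.2098]
eef_rot: [2.221, 2.222, -0.002]
force: [0.5, -0.4, 0.3]
opening: 0.085
finger_force: 0.0
top grey 770 [ 0.651  -0.1162] [0.047 0.047]
top blue 700 [ 0.6493 -0.0116] [0.046 0.045]
top yellow 648 [0.6499 0.0923] [0.047 0.045]
top red 609 [0.6446 0.1958] [0.046 0.047]
top jar 963 [ 0.4613 -0.2771] [0.057 0.058]
top cup 356 [ 0.6493 -0.2224] [0.072 0.072]
scene grey 641 [ 0.6535 -0.1165] [0.047 0.047]
scene blue 519 [ 0.6516 -0.0115] [0.047 0.047]
scene yellow 434 [0.6519 0.093 ] [0.047 0.048]
scene red 365 [0.6464 0.1968] [0.046 0.048]
scene jar 753 [ 0.4639 -0.2773] [0.058 0.057]
scene cup 491 [ 0.6509 -0.2222] [0.073 0.072]
```

View pics/scene9.png

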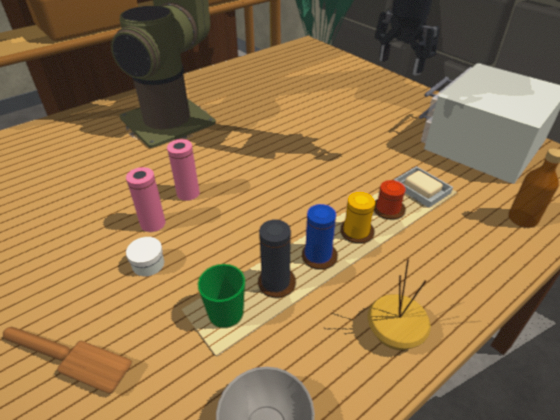

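View pics/top9.png

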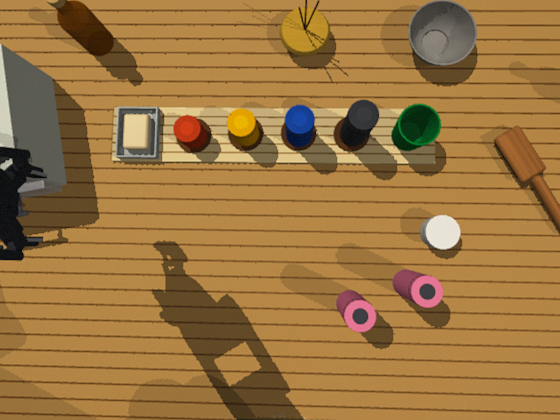

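The row runs grey (275,258), blue (320,236), yellow (359,216), red (391,199) from the cup outwards in the scene view. All four are upright and within about 3 mm of their coaster centres, and the cup and jar haven't moved. The gripper touches nothing, so I'm handing in.

```bash
python3 -c "
from cell import r
print(r.sign_off())"
```

```text
the job is handed in; nothing more can be done
None
```

The job is handed in at about 33 s: grey, blue, yellow and red stand upright in that order from the green cup outwards, each within about 3 mm of its coaster's centre, and the cup and white jar have not moved.

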